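# Open the herb greenhouse for the day

## Robot

A 6-joint arm with a two-finger parallel gripper is mounted at the origin on a cart in front of the work surface, level with it; the furniture and walls round the work are solid. World frame = base frame: x ahead of the robot, y to its left, z up, the work surface at z = 0. Lengths are in m, angles in rad, forces in N, time in s.
With the tool pointing down it reaches from about 0.3 to 0.775 m from the base axis. Payload 14.6 kg.
Tool frame: the origin (TCP) lies midway between the tips of the shut fingers; the grasp point (between the pads) lies 19 mm behind it (ctrl.pinch_z is the distance from the TCP to the grasp point, in m); z points along the fingers, y is the line along which they close (so a half turn about z gives the same grasp; the last joint's range is limited). The gripper opens to 94 mm and grips with 3 to 60 N. Pads are 16 mm wide; open, the fingers measure 119 mm over their backs; the gripper's body (75 mm by 177 mm) begins 78 mm behind the grasp point.
Start: joints at [-1.364, 0.3, 1.521, -0, 1.321, -0.067], TCP at [0.149, -0.53, 0.205] pointing down, gripper open.
Joint ranges: [-3.03, 3.03], [-0.79, 2.21], [0.23, 2.52], [-1.04, 4.18], [0, 3.07], [-2.55, 2.55]. Speed limits (rad/s): [2.22, 2.22, 2.57, 3.14, 3.14, 3.14].

## Interface

Orientations are given as [roll, pitch, yaw] about the fixed x, y, z axes, in that order (R = Rz(yaw) Ry(pitch) Rx(roll)).
In Python, from station import ctrl gives the robot as it stands.
- The arm moves only by the tool jog_arm, never from a script. Its argument "motion" is a list of rows, each a list of 7 numbers: the shift along the tool's x, y, z in m, then the turn, a rotation vector about the tool's x, y, z in rad, then the opening, from -1 (shut) to 1 (fully open). In form: [[tx, ty, tz, rx, ry, rz, gripper], ...]. A call has 1 to 5 rows; each row shifts and turns the commanded pose from where the row before left it, along the tool's axes as they then stand; what a row does not reach is not made up. A row lasts 1/10 s, in which the tool goes at most 50 mm and 8.59 degrees, less where a joint would pass 70% of its speed; a pose out of reach is approached as far as the arm can. A call is refused whole if a number of a shift passes 0.05 or a number of a turn 0.15, either way. A call with a gripper value outside its range is refused whole. The fingers move at their own pace and stop on an object; "squeeze" is the grip in N (left out, the last holds). Time passes only in rows, so rows that do not move let the fingers close. It gives the time, the measured TCP pose, the force, the opening and the grip force at its end, in the units of the state.
- ctrl.get_obs(): the state, without advancing time (a new reading comes with each control period).
- ctrl.camera(name): name is "scene" or "top" or "wrist"; returns the picture (480x640x3 uint8, red, green, blue); there is no depth.
- ctrl.camera_model(name): a dict with "intrinsics" (3x3 intrinsics, pixels), "k1" (the pictures are not rectified: a ray, as slopes to the right and down, at radius r is drawn at 1 + k1 r^2 times it, then the intrinsics apply), "rvec" (rotation vector, rad) and "tvec" (3), from world to camera coordinates, as OpenCV has them. Camera axes: x right, y down, z forward; pixel columns grow to the right and rows downward; lengths in m; the calibration is good to about 2 mm. A picture is of the moment at which its call begins: read the wrist's pose just before it. camera_model takes no time and is no camera call; for the wrist camera it gives the pose at the moment of the call.
- ctrl.hand_in(): hands the job in; it is judged then, once.
The state is a dict: "time_s": time; "qpos": joint angles; "joint_vel": joint speeds; "tau": joint torques, N m; "ee_pos": TCP position; "eef_rot": TCP orientation; "force": force on the tool from outside, world axes, zero at the start; "moment": the same for the moment, N m; "grip_width": finger opening in m; "grip_force": force on a finger pad.
Only numpy, scipy, OpenCV 4.12 (cv2) and the standard library are available. Lean on these libraries where they do the work, as an engineer would, in place of code of your own. Each camera call takes 0.05 s, during which the arm holds its last target. There are 200 camera calls.

## Task

Set the little herb greenhouse for the day: lift the brass stay off its pin, let the front sash lean further out and drop the stay's last hole (the one nearest its black knob) fully down over the pin, without ever letting the sash fall open. Also turn the lamp dial on the roof so that its white pointer line points at the green mark, and leave the things standing round the greenhouse where they are.

Things in the scene. Friction and masses are not known exactly. Their poses are not given: they have to be found in the camera images.
- greenhouse: small green-framed glass herb greenhouse, 220 deep (x) x 320 wide (y) mm, fixed to the worktop, herb pots inside; its white lamp hood is the flat roof, whose upper face (deck) is 190 mm above the worktop and spans x -93..+106 mm. Origin: centre of its underside; x points to its back (at zero yaw away from the robot), y to its left, z up
- sash (a joint): lean of the glazed front sash, rad: 0 upright (shut), grows as its top leans out towards -x of the greenhouse; stops at 0.80. Hinge line at greenhouse x -107, z 38.5 mm. Its own weight (0.35 kg) pulls it further out, so only the stay, or a hand on the stay, keeps it from falling open. About 0.18 with the stay's second hole on the pin, 0.34 with the third, 0.49 with the last
- stay (a joint): tilt of the brass stay on its pivot at the top edge of the sash, rad, positive when its tail is lifted; 0 when the bar is square to the sash (sash + stay = slope of the bar, tail up positive). It swings up and down only, freely, and drops by its weight (80 g)
- stay_knob (a point): centre of the grip of the stay's upright black knob (diameter 24 mm, 24 mm high, on a 14 mm high neck of 13 mm), on the tail of the stay, 25 mm above the bar's upper face; its x axis runs along the bar from the pivot to the tail, z square to the bar, upward. The stay is a brass flat bar 22 wide x 4 mm thick, at greenhouse y +50 mm; from its pivot four 11 mm holes lie at 80, 105, 130 and 155 mm, the knob at 200 mm.
- last_hole (a point): centre of the stay's last hole, the one nearest the black knob (45 mm from the knob's axis), half-way through the bar's thickness; axes as stay_knob. When it is down on the pin the bar slopes up 0.12 rad towards the knob
- start_hole (a point): centre of the stay's second hole from the pivot, which sits on the pin at the start, half-way through the bar's thickness; axes as stay_knob. The stay's pivot lies 168.5 mm from the sash's hinge line
- pin_seat (a point): point on the axis of the upright steel pin (7 mm thick, domed) where the middle of the bar lies when a hole is fully down: 15 mm above the deck, 2 mm above the collar (20 mm wide, 13 mm high) on which the bar rests. The pin's tip stands 14 mm above this point. Fixed on the roof at greenhouse x -30, y +50 mm; axes as the greenhouse
- lamp_dial (a joint): angle of the lamp dial, rad, 0 to 2.62, grows clockwise seen from above; it turns stiffly (0.04 N m) and stays where it is left. The green mark is at 1.571
- dial_grip (a point): point on the dial's axis at the height to grip, 26 mm above the deck: the dial is a black wing 46 long x 12 mm wide, standing from 6.5 to 36.5 mm above the deck on a round skirt (52 mm wide, its top 8.5 mm above the deck). Its x axis runs along the wing to the end with the white pointer line
- dial_mark (a point): centre of the green mark printed on the roof beside the dial, 39.5 mm from the dial's axis
- mug_center (a point): centre of a striped mug (87 mm over the handle, 52 mm high); leave it
- teaspoon_center (a point): centre of a steel teaspoon, 139 mm long; leave it
- jar_center (a point): centre of a glass jar with a red lid (95 mm wide, 151 mm high); leave it
- tea_box_center (a point): centre of a black tea box (69 x 122 x 132 mm) behind the greenhouse; leave it

How it is judged:
At the end, for the whole second after the job is handed in: The stay's last hole is fully down on the pin (centre within 5 mm sideways and 4 mm in height of the seat), so that it holds the sash at rest, leaning 0.44 to 0.55 rad; the dial points within 0.15 rad of the green mark (1.421 to 1.721) (horizontal distance between last_hole and pin_seat below 0.005 m and z of last_hole in the frame of pin_seat between -0.004 and 0.004 m and value of joint sash between 0.44 and 0.55 rad and velocity of joint sash between -0.05 and 0.05 rad/s and velocity of joint stay between -0.05 and 0.05 rad/s and value of joint lamp_dial between 1.421 and 1.721 rad); the robot touches nothing.
It fails at once if the sash falls open (leans more than 0.65 rad) (value of joint sash above 0.65 rad).
It fails at once if the mug is moved by more than 25 mm (distance of mug_center from where it was at the start of the episode above 0.025 m).
It fails at once if the teaspoon is moved by more than 25 mm (distance of teaspoon_center from where it was at the start of the episode above 0.025 m).
It fails at once if the jar is moved by more than 25 mm (distance of jar_center from where it was at the start of the episode above 0.025 m).
It fails at once if the tea box is moved by more than 25 mm (distance of tea_box_center from where it was at the start of the episode above 0.025 m).
It also fails if it takes over 51 s, if anything falls off the work surface, if the arm or the gripper's body presses on something with over 40 N, if the wrist force passes 120 N, or if a joint passes its speed limit or range.

## Working session

There is one attempt and no reset: what is moved stays moved. The work goes in short steps, Python scripts to look and compute and a tool call to move; the robot and the scene stay as the last step left them, time stands still between calls to the robot, and variables do not carry over. Pictures are saved under pics/ and viewed, at most 10 in all, crops included, and the job is handed in when it is done.

Besides the shell and the picture viewer there is one more tool, called after "Request:" as name([rows], argument=value, ...), one row to a line, values as JSON. jog_arm: Moves the arm, as the interface text tells. Its arguments: {"type":"object","properties":{"motion":{"type":"array"},"squeeze":{"type":"number"}},"required":["motion"]}

```bash
ls; mkdir -p pics
python3 - <<'E'
from station import ctrl
import cv2
print(ctrl.get_obs())
print(ctrl.pinch_z)
for n in ("scene","top"):
    m=ctrl.camera_model(n); print(n,m)
    cv2.imwrite(f"pics/{n}0.png",ctrl.camera(n)[:,:,::-1])
E
```

```text
pics
{'time_s': 0.0, 'qpos': array([-1.36357383e+00,  3.00464996e-01,  1.52157582e+00,  2.64565355e-05,
        1.32070679e+00, -6.66014946e-02]), 'joint_vel': array([ 1.24595493e-04, -2.59927343e-04, -3.33427442e-04, -8.99359602e-05,
        1.24530734e-03,  1.23197745e-03]), 'tau': array([ 2.09282807e-04, -5.31808734e+01, -3.52735376e+01,  7.07540126e-02,
        2.43670604e-02, -1.27353223e-04]), 'ee_pos': array([ 0.14867722, -0.52925108,  0.20489191]), 'eef_rot': array([-3.14044197e+00, -1.02433289e-04,  2.73817373e-01]), 'force': array([-0.11565285,  0.78628316,  0.05940075]), 'moment': array([-0.0422245 ,  0.01027035,  0.02072825]), 'grip_force': 0.0, 'grip_width': 0.09430774701018871}
0.0188
scene {'intrinsics': array([[522.14052014,   0.        , 314.33700297],
       [  0.        , 522.14052014, 233.28211065],
       [  0.        ,   0.        ,   1.        ]]), 'k1': -0.13805661606069577, 'rvec': array([ 2.3811563 , -1.20171074,  0.30629525]), 'tvec': array([-0.44509661,  0.39662559,  1.30804564])}
top {'intrinsics': array([[537.03023563,   0.        , 321.45095808],
       [  0.        , 537.03023563, 240.14365141],
       [  0.        ,   0.        ,   1.        ]]), 'k1': -0.07367451156986062, 'rvec': array([ 2.07635506, -2.12684864,  0.23351442]), 'tvec': array([-0.14516464,  0.59617191,  1.45954805])}
```

View pics/top0.png

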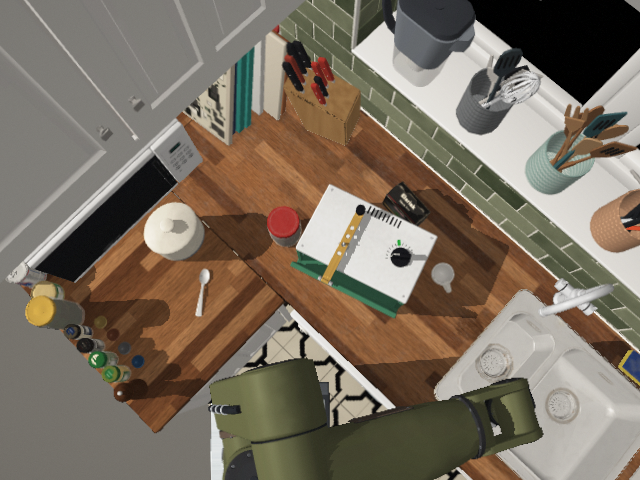

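View pics/scene0.png

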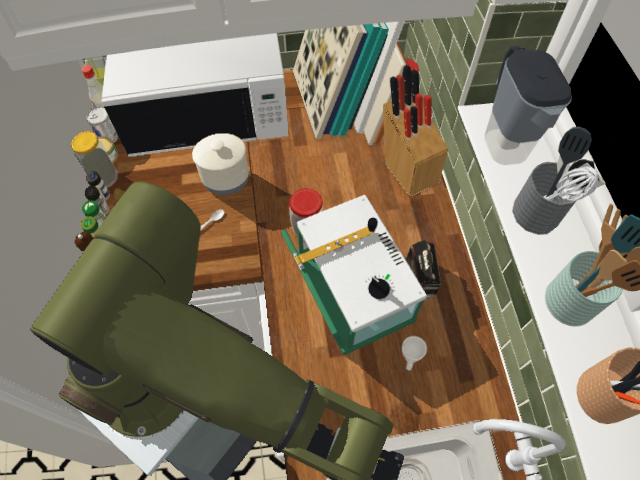

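```bash
cat > h.py <<'E'
import numpy as np, cv2
from station import ctrl
def ray(m,px):
    K=m["intrinsics"]; p=np.array([(px[0]-K[0,2])/K[0,0],(px[1]-K[1,2])/K[1,1]]); u=p.copy()
    for _ in range(30): u=p/(1+m["k1"]*(u@u))
    R=cv2.Rodrigues(m["rvec"])[0]; return -R.T@m["tvec"], R.T@np.array([u[0],u[1],1])
def plane(m,px,z):
    c,d=ray(m,px); return c+d*(z-c[2])/d[2]
def tri(r1,r2):
    A=np.array([r1[1],-r2[1]]).T; s=np.linalg.lstsq(A,r2[0]-r1[0],rcond=None)[0]
    a=r1[0]+s[0]*r1[1]; b=r2[0]+s[1]*r2[1]; return (a+b)/2,np.linalg.norm(a-b)
def proj(m,P):
    R=cv2.Rodrigues(m["rvec"])[0]; c=R@np.asarray(P)+m["tvec"]; u=c[:2]/c[2]; u=u*(1+m["k1"]*(u@u))
    K=m["intrinsics"]; return np.array([K[0,0]*u[0]+K[0,2],K[1,1]*u[1]+K[1,2]])
E
python3 - <<'E'
from h import *
m=ctrl.camera_model("top"); im=cv2.imread("pics/top0.png")
hsv=cv2.cvtColor(im,cv2.COLOR_BGR2HSV)
def comps(mask,name,box):
    x0,y0,x1,y1=box; z=np.zeros_like(mask); z[y0:y1,x0:x1]=mask[y0:y1,x0:x1]
    n,l,s,c=cv2.connectedComponentsWithStats(z)
    for i in range(1,n):
        if s[i,4]>4: print(name,s[i],c[i].round(1))
    return z
W=comps(((hsv[:,:,1]<50)&(hsv[:,:,2]>140)).astype(np.uint8),"white",(285,175,445,315))
cn=max(cv2.findContours(W,0,2)[0],key=cv2.contourArea); r=cv2.minAreaRect(cv2.convexHull(cn)); b=cv2.boxPoints(r)
print(r); P=np.array([plane(m,p,.19) for p in b]); print(b.round(1),P.round(4),[np.linalg.norm(P[i]-P[i-1]).round(4) for i in range(4)])
comps((hsv[:,:,2]<60).astype(np.uint8),"black",(345,195,420,275))
g=comps(((hsv[:,:,0]>40)&(hsv[:,:,0]<80)&(hsv[:,:,1]>90)).astype(np.uint8),"green",(380,230,420,260))
ms=ctrl.camera_model("scene"); 
c=np.hstack([cv2.resize(im[175:315,285:445],None,fx=3.75,fy=3.75,interpolation=2)[:,:600],])
cv2.imwrite("pics/c.png",cv2.resize(im[190:290,310:440],None,fx=6,fy=6,interpolation=2))
E
```

```text
white [438 175   7   6  16] [441.4 177.1]
white [ 296  184   86   81 2817] [329.3 223.5]
white [401 193  14  16  61] [407.4 200.6]
white [ 337  213  100   91 4883] [386.6 255.6]
white [350 226   4   4  12] [351.5 227.5]
white [346 234   4   4  12] [347.3 235.8]
white [337 251   4   4  12] [338.6 252.8]
white [394 254   6   1   6] [396.5 254. ]
white [432 263  13  25 226] [439.  273.7]
white [318 277   3   4  10] [319.  278.2]
white [328 282   4   4  11] [329.5 283.4]
white [286 305  14  10  76] [291.4 310.4]
((387.0000305175781, 253.0), (76.92073059082031, 75.13188171386719), 26.56505012512207)
[[335.8 269.4]
 [369.4 202.2]
 [438.2 236.6]
 [404.6 303.8]] [[ 0.4863 -0.1946  0.19  ]
 [ 0.6644 -0.2889  0.19  ]
 [ 0.5664 -0.465   0.19  ]
 [ 0.3932 -0.3669  0.19  ]] [np.float64(0.1958), np.float64(0.2016), np.float64(0.2016), np.float64(0.199)]
black [383 195  37  31 563] [404.3 207.7]
black [356 205   9  10  72] [360.1 209.7]
black [367 209   3   4   5] [368.  210.8]
black [371 209   4   6   8] [372.2 211.6]
black [375 211   3   6   6] [376.  213.5]
black [379 212   3   6   6] [380.  214.5]
black [383 214   3   5   6] [384.  215.8]
black [390 218   3   6   6] [391.  220.5]
black [391 248  20  19 264] [400.7 257. ]
green [397 240   4   6  15] [398.7 242.3]
```

View pics/c.png

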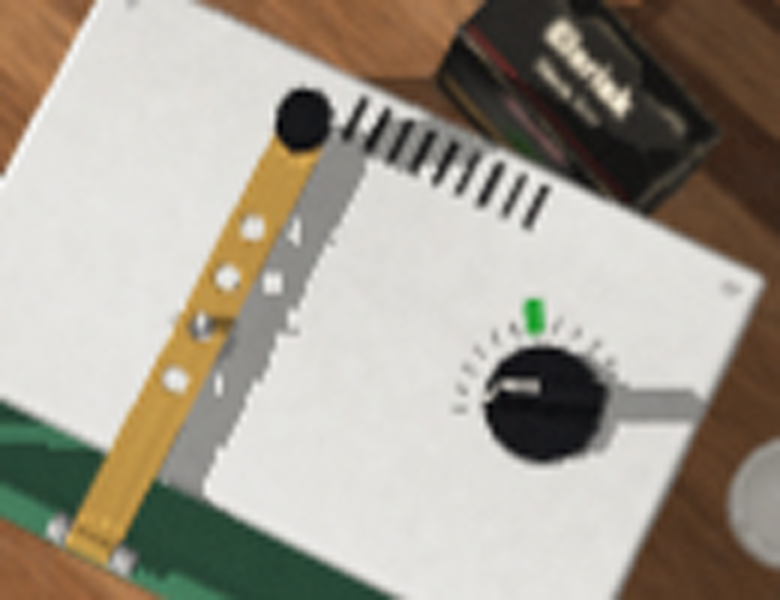

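Run:
```python
from h import *
m=ctrl.camera_model("top")
c=lambda u,v,z: plane(m,((u+2.5)/6+310-.5+.08,(v+2.5)/6+190-.5+.08),z)
kn=c(303,120,.256); lh=c(253,228,.207);pin=c(200,326,.212); h1=c(176,380,.205); pv=c(95,535,.207)
print("knob",kn,"h4",lh,"pin",pin,"h1",h1,"piv",pv)
d=kn-pv; print("bar dir",np.arctan2(d[1],d[0]),np.linalg.norm(d[:2])); d=lh-h1;print(np.arctan2(d[1],d[0]),np.linalg.norm(d[:2]))
br=plane(m,(437,237),.19); bl=plane(m,(333,185),.19); d=br-bl; print("back edge",br,bl,np.linalg.norm(d),np.arctan2(d[1],d[0])+np.pi/2)
ax=c(543,404,.1985); mk=c(535,316,.19); print("dial",ax,"mark",mk,np.linalg.norm((ax-mk)[:2]))
wt=c(490,392,.2265); print("pointer tip",wt); a=lambda p:np.arctan2(*(p-ax)[[1,0]]); print("ang ptr,mark",a(wt),a(mk), np.linalg.norm((wt-ax)[:2]))
s=c(490,392,.2265)-c(535,385,.2265); print("line dir",np.arctan2(s[1],s[0]))
```

```text
knob [ 0.62463279 -0.25935503  0.256     ] h4 [ 0.5908     -0.23963101  0.207     ] pin [ 0.54703178 -0.21516966  0.212     ] h1 [ 0.52520853 -0.20444594  0.205     ] piv [ 0.45893167 -0.16815795  0.207     ]
bar dir -0.5031279656386278 0.189139550476027
-0.49236325884071264 0.07443272872611423
back edge [ 0.56539393 -0.46179517  0.19      ] [ 0.71464555 -0.1938159   0.19      ] 0.30673919846301745 -0.5081650353002338
dial [ 0.51211111 -0.3617508   0.1985    ] mark [ 0.55268957 -0.36170632  0.19      ] 0.040578488845886475
pointer tip [ 0.51246407 -0.33553971  0.2265    ]
ang ptr,mark 1.5573310043052888 0.0010963062794370187 0.026213466933922697
line dir 1.701998370270227
```

Request:
jog_arm([
  [0.038,-0.006,-0.024,0,0,0,-0.2],
  [0.038,-0.006,-0.024,0,0,0,-0.2],
  [0.04,-0.006,-0.024,0,0,0,-0.2],
  [0.04,-0.006,-0.024,0,0,0,-0.2],
  [0.04,-0.006,0,0,0,0,-0.2],
])

```text
time_s: 0.6
ee_pos: [0.331, -0.4473, 0.3046]
eef_rot: [3.137, -0.001, 0.274]
force: [0.1, -0.4, -0.5]
grip_width: 0.0575
grip_force: 0.0
```

Request:
jog_arm([
  [0.04,-0.006,0,0,0,0,-0.2],
  [0.04,-0.006,0,0,0,0,-0.2],
  [0.04,-0.007,0,0,0,0,-0.2],
  [0.04,-0.007,0,0,0,0,-0.2],
  [0.038,-0.007,0,0,0,0,-0.2],
])

```text
time_s: 1.1
ee_pos: [0.5124, -0.3612, 0.301]
eef_rot: [-3.141, 0.0, 0.274]
force: [0.0, -0.4, 0.8]
grip_width: 0.0376
grip_force: 0.0
```

Request:
jog_arm([
  [0,0,0,0,0,-0.144,-0.2],
  [0,0,0,0,0,-0.144,-0.2],
  [0,0,0,0,0,-0.144,-0.2],
  [0,0,0,0,0,-0.144,-0.2],
  [0,0,0,0,0,-0.144,-0.2],
])

```text
time_s: 1.6
ee_pos: [0.511, -0.3623, 0.301]
eef_rot: [-3.141, -0.0, 1.0]
force: [0.1, -1.2, 0.7]
grip_width: 0.0375
grip_force: 0.0
```

Request:
jog_arm([
  [0,0,0,0,0,-0.144,-0.2],
  [0,0,0,0,0,-0.144,-0.2],
  [0,0,0,0,0,-0.144,-0.2],
  [0,0,0,0,0,-0.144,-0.2],
  [0,0,0,0,0,0,-0.2],
])

```text
time_s: 2.1
ee_pos: [0.5109, -0.3623, 0.301]
eef_rot: [-3.141, -0.0, 1.572]
force: [1.3, 0.6, -0.1]
grip_width: 0.0379
grip_force: 0.0
```

Run:
```python
from h import *
o=ctrl.get_obs();print(o["time_s"],o["ee_pos"],o["eef_rot"],o["grip_width"],o["qpos"])
m=ctrl.camera_model("wrist"); print(m); cv2.imwrite("pics/w1.png",ctrl.camera("wrist")[:,:,::-1])
for P in ([.512,-.362,.1985],[.5526,-.3617,.19],[.625,-.259,.256],[.547,-.215,.219]): print(proj(m,P).round())
```

```text
2.1 [ 0.51094279 -0.36227141  0.30103566] [-3.14098124e+00 -4.44319773e-04  1.57220373e+00] 0.0378665120423783 [-6.75209796e-01  4.31622540e-01  1.12560695e+00 -3.64142609e-05
  1.58511810e+00 -6.76617842e-01]
{'intrinsics': array([[340.64199874,   0.        , 320.86490298],
       [  0.        , 340.64199874, 241.49806248],
       [  0.        ,   0.        ,   1.        ]]), 'k1': -0.04810655184746107, 'rvec': array([-2.87728774e+00, -2.18514620e-03,  1.99387904e-03]), 'tvec': array([-0.50849186, -0.40308453,  0.38941212])}
[324. 240.]
[370. 238.]
[505. 106.]
[375.  45.]
```

View pics/w1.png

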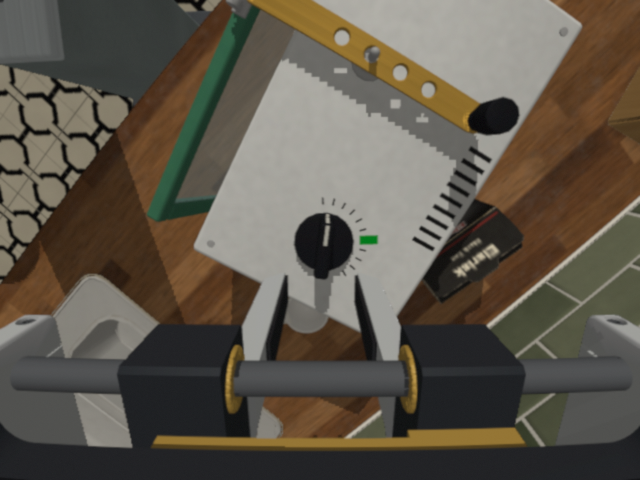

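Run:
```python
from h import *
m=ctrl.camera_model("wrist"); im=cv2.imread("pics/w1.png"); hsv=cv2.cvtColor(im,cv2.COLOR_BGR2HSV)
def big(mask,box):
    x0,y0,x1,y1=box; z=np.zeros(mask.shape,np.uint8); z[y0:y1,x0:x1]=mask[y0:y1,x0:x1]
    n,l,s,c=cv2.connectedComponentsWithStats(z); i=1+np.argmax(s[1:,4]); return (l==i),s[i],c[i]
g,s,c=big((hsv[:,:,0]>40)&(hsv[:,:,0]<80)&(hsv[:,:,1]>120),(350,225,390,255)); mk=plane(m,c,.19); print("mark",c,mk)
k,s,c=big(hsv[:,:,2]<70,(285,205,365,280)); print(s,c); cn=max(cv2.findContours(k.astype(np.uint8),0,2)[0],key=cv2.contourArea); print(cv2.minEnclosingCircle(cn), cn[:,0,0].min(),cn[:,0,0].max())
w,s,c2=big((hsv[:,:,1]<70)&(hsv[:,:,2]>110),(316,212,336,252)); yx=np.argwhere(w); print("white",s,c2)
vx,vy,x0,y0=cv2.fitLine(yx[:,::-1].astype(np.float32),2,0,.01,.01).ravel(); 
a=plane(m,(x0,y0),.2265); b=plane(m,(x0-20*vx/vy,y0-20),.2265); d=b-a; print("ptr",np.arctan2(d[1],d[0]),a)
for cc in [(324,242),(325,242)]:
    ax=plane(m,cc,.1985); d=mk-ax; print("axis",ax,np.hypot(d[0],d[1]),np.arctan2(d[1],d[0]))
k,s,c=big(hsv[:,:,2]<50,(465,90,525,140)); print("knob",s,c); 
cn=max(cv2.findContours(k.astype(np.uint8),0,2)[0],key=cv2.contourArea); print(cn[:,0].T.tolist())
print(plane(m,c,.232),[ (n,plane(m,p,.207)) for n,p in (("h4",(428,90)),("h1",(342,37)))])
```

```text
mark [368.  239.5] [ 0.5508884  -0.36364716  0.19      ]
[ 295  213   58   67 2610] [323.10996169 244.06896552]
((323.5, 246.0), 33.00388717651367) 295 352
white [324 226   5  20  71] [325.98591549 235.4084507 ]
ptr 1.4532196713493968 [ 0.51333067 -0.35060113  0.2265    ]
axis [ 0.51198938 -0.36347164  0.1985    ] 0.0388994190924494 -0.004512195753856227
axis [ 0.51284722 -0.36347489  0.1985    ] 0.03804157721516338 -0.004528497223398092
knob [ 469   98   49   36 1358] [494.00883652 116.59131075]
[[501, 500, 498, 497, 494, 493, 490, 489, 487, 486, 484, 483, 481, 470, 470, 469, 469, 470, 470, 472, 473, 474, 476, 477, 478, 479, 482, 483, 498, 499, 502, 503, 505, 506, 508, 515, 515, 516, 516, 517, 517, 516, 516, 514, 514, 511, 508, 507, 505, 504], [98, 99, 99, 100, 100, 101, 101, 102, 102, 103, 103, 104, 104, 115, 116, 117, 125, 126, 127, 129, 129, 130, 130, 131, 131, 132, 132, 133, 133, 132, 132, 131, 131, 130, 130, 123, 122, 121, 119, 118, 108, 107, 106, 104, 103, 100, 100, 99, 99, 98]]
[ 0.63086587 -0.2638997   0.232     ] [('h4', array([ 0.59036508, -0.24301859,  0.207     ])), ('h1', array([ 0.52532658, -0.20681608,  0.207     ]))]
```

Request:
jog_arm([
  [-0.001,0.001,0,0,0,0.09,-0.2],
  [0,0,0.04,0,0,0,-0.2],
  [0,0,0.04,0,0,0,-0.2],
  [0,0,0.015,0,0,0,-0.2],
  [0,0,0.003,0,0,0,-0.2],
])

```text
time_s: 2.65
ee_pos: [0.5114, -0.3628, 0.201]
eef_rot: [-3.138, -0.002, 1.476]
force: [-0.1, 0.7, 1.0]
grip_width: 0.0373
grip_force: 0.0
```

Request:
jog_arm([
  [0,0,0,0,0,0,-1],
  [0,0,0,0,0,0,-1],
  [0,0,0,0,0,0,-1],
  [0,0,0,0,0,0,-1],
  [0,0,0,0,0,0,-1],
], squeeze=20)

```text
time_s: 3.15
ee_pos: [0.513, -0.3635, 0.2046]
eef_rot: [3.138, 0.001, 1.48]
force: [5.6, -0.2, 1.0]
grip_width: 0.0116
grip_force: 20.0
```

Request:
jog_arm([
  [0,0.001,0,0,0,0.12,-1],
  [0,0,0,0,0,0.14,-1],
  [0,0,0,0,0,0.14,-1],
  [0,0,0,0,0,0.14,-1],
  [0,0,0,0,0,0.14,-1],
])

```text
time_s: 3.65
ee_pos: [0.5134, -0.3636, 0.2046]
eef_rot: [3.14, -0.0, 0.794]
force: [1.9, 0.5, 2.7]
grip_width: 0.0115
grip_force: 20.0
```

Request:
jog_arm([
  [0,0,0,0,0,0.14,-1],
  [0,0,0,0,0,0.14,-1],
  [0,0,0,0,0,0.14,-1],
  [0,0,0,0,0,0.14,-1],
  [0,0,0,0,0,0.14,-1],
])

```text
time_s: 4.15
ee_pos: [0.5135, -0.3639, 0.2047]
eef_rot: [3.14, -0.002, 0.094]
force: [3.7, -1.8, 1.7]
grip_width: 0.0113
grip_force: 20.0
```

Request:
jog_arm([
  [0,0,0,0,0,0.1,-1],
  [0,0,0,0,0,0,-1],
  [0,0,0,0,0,0,-1],
])

```text
time_s: 4.45
ee_pos: [0.5135, -0.3639, 0.2046]
eef_rot: [3.14, -0.002, 0.003]
force: [3.2, -3.3, 5.3]
grip_width: 0.0117
grip_force: 20.0
```

Request:
jog_arm([
  [0,0,0,0,0,0,-0.2],
  [0,0,0,0,0,0,-0.2],
  [0,0,0,0,0,0,-0.2],
  [0,0,-0.048,0,0,0,-0.2],
  [0,0,-0.048,0,0,0,0],
])

```text
time_s: 4.95
ee_pos: [0.5125, -0.3629, 0.2996]
eef_rot: [-3.139, 0.003, 0.001]
force: [-0.1, -0.6, 0.1]
grip_width: 0.0426
grip_force: 0.0
```

Request:
jog_arm([
  [0.03,-0.026,-0.01,0,0,0.125,0.2],
  [0.036,-0.022,0,0,0,0.125,0.3],
  [0.04,-0.018,0,0,0,0.125,0.3],
  [0.032,-0.01,0,0,0,0.125,0.3],
  [0,0,0,0,0,0,0.3],
])

```text
time_s: 5.45
ee_pos: [0.6609, -0.3139, 0.3051]
eef_rot: [-3.141, 0.005, -0.501]
force: [-0.4, -0.6, -0.6]
grip_width: 0.0613
grip_force: 0.0
```

Run:
```python
from h import *
o=ctrl.get_obs();print(o["time_s"],o["ee_pos"],o["eef_rot"],o["grip_width"],o["qpos"])
m=ctrl.camera_model("wrist"); im=ctrl.camera("wrist")[:,:,::-1].copy();cv2.imwrite("pics/w2.png",im)
t=ctrl.camera("top")[:,:,::-1]; cv2.imwrite("pics/t2.png",t)
for P in ([.629,-.262,.245],[.629,-.262,.205],[.547,-.215,.219]): print(proj(m,P).round())
```

```text
5.45 [ 0.66089619 -0.31391896  0.30511989] [-3.14140268  0.00490346 -0.50132991] 0.06126927183832777 [-4.93568483e-01  7.35044804e-01  6.55744264e-01  2.31980859e-04
  1.75570542e+00  1.57860031e+00]
[281. 319.]
[286. 297.]
[286. 396.]
```

View pics/w2.png

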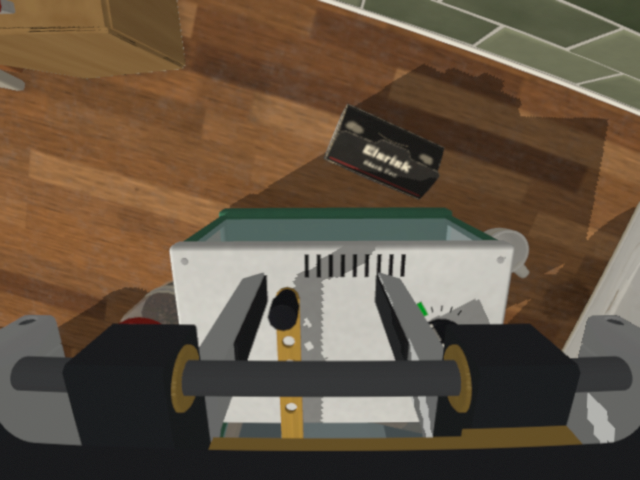

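Request:
jog_arm([
  [-0.026,-0.015,0,0,0,0,0.3],
  [-0.0255,-0.0155,0,0,0,0,0.3],
  [0,0,0.03,0,0,0,0.3],
  [0,0,0,0,0,0,0.3],
])

```text
time_s: 5.95
ee_pos: [0.6254, -0.263, 0.2778]
eef_rot: [3.141, 0.004, -0.499]
force: [0.4, 1.3, -0.8]
grip_width: 0.0613
grip_force: 0.0
```

Run:
```python
from h import *
o=ctrl.get_obs();print(o["time_s"],o["ee_pos"],o["eef_rot"],o["grip_width"],o["qpos"])
t=ctrl.camera("top")[:,:,::-1]; cv2.imwrite("pics/t3.png",t)
s=ctrl.camera("scene")[:,:,::-1]; cv2.imwrite("pics/s3.png",cv2.resize(s[170:320,260:460],None,fx=4,fy=4,interpolation=2))
```

```text
5.95 [ 0.62544981 -0.26295199  0.2777852 ] [ 3.14135298  0.00360689 -0.49875007] 0.0613472936291714 [-4.51927817e-01  5.73195009e-01  9.71445828e-01 -7.06213473e-05
  1.60056597e+00  1.61761617e+00]
```

View pics/s3.png

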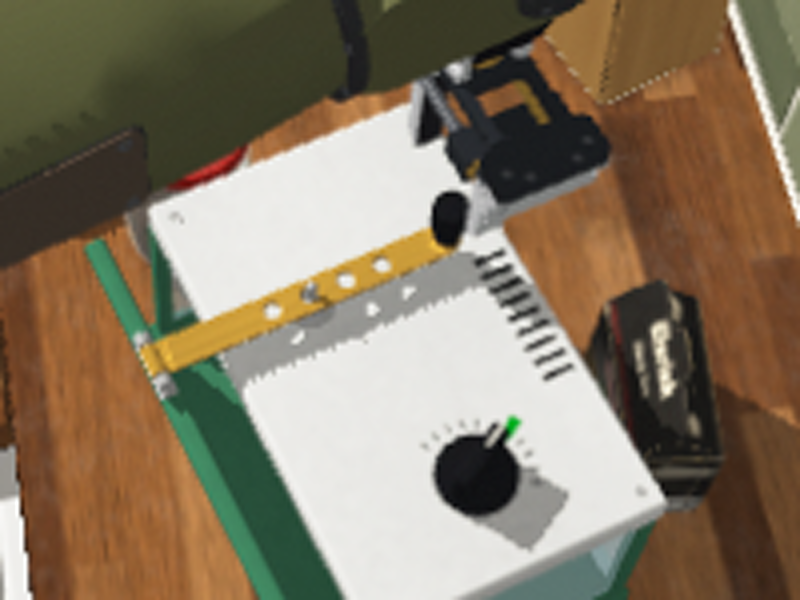

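Request:
jog_arm([
  [0.004,-0.003,0.03,0,0,0,0.3],
  [0,0,0.02,0,0,0,0.3],
  [0,0,0.013,0,0,0,0.3],
  [0,0,0,0,0,0,0.3],
])

```text
time_s: 6.45
ee_pos: [0.6321, -0.2632, 0.2156]
eef_rot: [3.142, 0.002, -0.5]
force: [0.6, -0.6, 0.3]
grip_width: 0.061
grip_force: 0.0
```

Request:
jog_arm([
  [0,0,0,0,0,0,-1],
  [0,0,0,0,0,0,-1],
  [0,0,0,0,0,0,-1],
  [0,0,0,0,0,0,-1],
  [0,0,0,0,0,0,-1],
], squeeze=15)

```text
time_s: 6.95
ee_pos: [0.6325, -0.2629, 0.2168]
eef_rot: [3.141, -0.0, -0.5]
force: [-5.8, -10.9, 0.7]
grip_width: 0.0247
grip_force: 7.0
```

Request:
jog_arm([
  [0,0.002,0,0,0,0,-1],
  [0,0,0,0,0,0,-1],
  [0,0,0,0,0,0,-1],
  [0,0,0,0,0,0,-1],
])

```text
time_s: 7.35
ee_pos: [0.632, -0.2638, 0.2168]
eef_rot: [-3.14, -0.001, -0.5]
force: [3.0, 4.8, 0.9]
grip_width: 0.0241
grip_force: 15.0
```

```bash
cat > plan.py <<'E'
from h import *
from scipy.optimize import brentq
H=np.array([-107,38.5]); S=np.array([-30,205.])
piv=lambda s: H+168.5*np.array([-np.sin(s),np.cos(s)])
def seat(L):
    s=brentq(lambda s:np.linalg.norm(S-piv(s))-L,0.05,.7); d=S-piv(s); return s,np.arctan2(d[1],d[0])
def tcp(s,a,h): # TCP in the greenhouse x,z plane
    return piv(s)+np.array([200*np.cos(a)-h*np.sin(a),200*np.sin(a)+h*np.cos(a)])
def clear(s,a):
    p=piv(s); return p[1]+(S[0]-p[0])*np.tan(a)-S[1]
def slope_for(s,c): return brentq(lambda a:clear(s,a)-c,-.5,.8)
E
python3 - <<'E'
from plan import *
s0,a0=seat(105); s1,a1=seat(155); print("start",s0,a0,"end",s1,a1); h=11.8
way=[(s0,slope_for(s0,c)) for c in (0,5,10,15,20,24)]
way+=[(s,slope_for(s,24)) for s in np.linspace(s0,s1,9)[1:]]
way+=[(s1,slope_for(s1,c)) for c in (18,14,10,5,0)]
for i in range(1,len(way)):
    (s,a),(t,b)=way[i-1],way[i]; d=tcp(t,b,h)-tcp(s,a,h)
    # tool x along bar, tool z down
    print(i,"s %.3f slope %.3f"%(t,b),"world dx %.1f dz %.1f"%tuple(d),"| tx %.1f tz %.1f ry %.3f"%(d@[np.cos(a),np.sin(a)],d@[np.sin(a),-np.cos(a)],b-a))
E
```

```text
start 0.16694316136440382 0.0032628708108670672 end 0.4752602213761019 0.10778428193896052
1 s 0.167 slope 0.051 world dx -0.8 dz 9.5 | tx -0.8 tz -9.5 ry 0.048
2 s 0.167 slope 0.098 world dx -1.3 dz 9.4 | tx -0.8 tz -9.5 ry 0.047
3 s 0.167 slope 0.145 world dx -1.7 dz 9.2 | tx -0.8 tz -9.4 ry 0.047
4 s 0.167 slope 0.191 world dx -2.1 dz 9.0 | tx -0.8 tz -9.2 ry 0.046
5 s 0.167 slope 0.228 world dx -1.9 dz 7.0 | tx -0.6 tz -7.3 ry 0.036
6 s 0.205 slope 0.225 world dx -6.2 dz -1.7 | tx -6.5 tz 0.2 ry -0.002
7 s 0.244 slope 0.225 world dx -6.3 dz -1.5 | tx -6.5 tz 0.0 ry -0.000
8 s 0.283 slope 0.227 world dx -6.4 dz -1.3 | tx -6.5 tz -0.1 ry 0.002
9 s 0.321 slope 0.231 world dx -6.4 dz -1.2 | tx -6.5 tz -0.2 ry 0.004
10 s 0.360 slope 0.236 world dx -6.4 dz -1.2 | tx -6.5 tz -0.3 ry 0.005
11 s 0.398 slope 0.242 world dx -6.4 dz -1.2 | tx -6.5 tz -0.3 ry 0.006
12 s 0.437 slope 0.250 world dx -6.4 dz -1.2 | tx -6.5 tz -0.3 ry 0.007
13 s 0.475 slope 0.258 world dx -6.3 dz -1.3 | tx -6.5 tz -0.3 ry 0.008
14 s 0.475 slope 0.221 world dx 2.2 dz -7.0 | tx 0.3 tz 7.4 ry -0.037
15 s 0.475 slope 0.196 world dx 1.3 dz -4.8 | tx 0.2 tz 5.0 ry -0.025
16 s 0.475 slope 0.171 world dx 1.2 dz -4.9 | tx 0.2 tz 5.0 ry -0.025
17 s 0.475 slope 0.140 world dx 1.4 dz -6.2 | tx 0.3 tz 6.3 ry -0.032
18 s 0.475 slope 0.108 world dx 1.2 dz -6.3 | tx 0.3 tz 6.4 ry -0.032
```

Request:
jog_arm([
  [-0.0008,-0.0006,-0.0095,0,0.048,0,-1],
  [-0.0008,0,-0.0095,0,0.047,0,-1],
  [-0.0008,0,-0.0095,0,0.047,0,-1],
  [-0.0008,0,-0.009,0,0.046,0,-1],
  [-0.0006,0,-0.0073,0,0.036,0,-1],
])

```text
time_s: 7.85
ee_pos: [0.625, -0.2599, 0.2613]
eef_rot: [-3.141, -0.226, -0.5]
force: [0.6, 2.6, -0.2]
grip_width: 0.0233
grip_force: 15.0
```

Request:
jog_arm([
  [0,0,0,0,0,0,-1],
  [0,0,0,0,0,0,-1],
])

```text
time_s: 8.05
ee_pos: [0.6251, -0.2599, 0.2605]
eef_rot: [-3.141, -0.223, -0.5]
force: [1.5, 3.3, -0.9]
grip_width: 0.0236
grip_force: 15.0
```

Run:
```python
from h import *
o=ctrl.get_obs();print(o["time_s"],o["ee_pos"],o["eef_rot"],o["grip_width"],o["qpos"])
s=ctrl.camera("scene")[:,:,::-1]; cv2.imwrite("pics/s4.png",cv2.resize(s[170:320,260:460],None,fx=4,fy=4,interpolation=2))
```

```text
8.05 [ 0.62505519 -0.25993535  0.26052   ] [-3.14104238 -0.22291173 -0.5000557 ] 0.02362904487596391 [-0.44340498  0.42472214  1.24127387 -0.01259878  1.25302398  1.62998459]
```

View pics/s4.png

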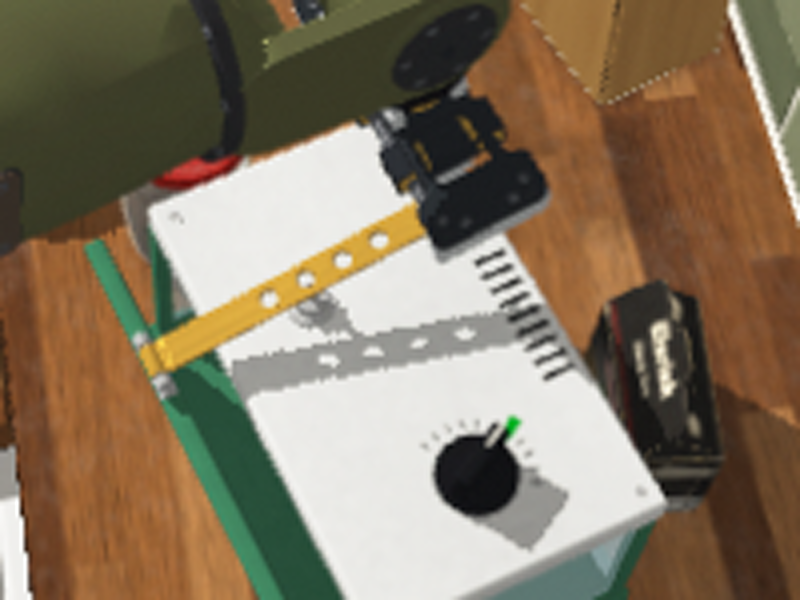

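Request:
jog_arm([
  [-0.0065,0,0.0002,0,-0.002,0,-1],
  [-0.0065,0,0,0,0,0,-1],
  [-0.0065,0,-0.0001,0,0.002,0,-1],
  [-0.0065,0,-0.0002,0,0.004,0,-1],
  [-0.0065,0,-0.0003,0,0.005,0,-1],
])

```text
time_s: 8.6
ee_pos: [0.5966, -0.2446, 0.2534]
eef_rot: [-3.141, -0.232, -0.5]
force: [2.1, 4.0, -0.2]
grip_width: 0.0237
grip_force: 15.0
```

Request:
jog_arm([
  [-0.0065,0,-0.0003,0,0.006,0,-1],
  [-0.0065,0,-0.0003,0,0.007,0,-1],
  [-0.0065,0,-0.0003,0,0.008,0,-1],
  [0,0,0,0,0,0,-1],
  [0,0,0,0,0,0,-1],
])

```text
time_s: 9.1
ee_pos: [0.58, -0.2355, 0.2498]
eef_rot: [-3.141, -0.253, -0.5]
force: [1.6, 5.4, -1.6]
grip_width: 0.0236
grip_force: 15.0
```

Request:
jog_arm([
  [0.0003,0,0.0074,0,-0.037,0,-1],
  [0,0,0,0,0,0,-1],
  [0,0,0,0,0,0,-1],
])

```text
time_s: 9.4
ee_pos: [0.5821, -0.2367, 0.2423]
eef_rot: [-3.141, -0.216, -0.5]
force: [2.1, 6.5, -0.7]
grip_width: 0.0237
grip_force: 15.0
```

Run:
```python
from h import *
o=ctrl.get_obs();print(o["time_s"],o["ee_pos"],o["eef_rot"],o["grip_width"],o["force"])
d=o["ee_pos"]-np.array([.632,-.2638,.2168]); print("gx",d@[.8776,-.4794,0],"gy",d@[.4794,.8776,0],"z",d[2])
from plan import *
print("planned",(tcp(.4753,.221,11.8)-tcp(.167,.0033,11.8)))
s=ctrl.camera("scene")[:,:,::-1]; t=ctrl.camera("top")[:,:,::-1]
f=lambda a:cv2.resize(a,None,fx=6,fy=6,interpolation=2)
cv2.imwrite("pics/s5.png",np.vstack([f(s[215:265,285:385]),f(t[200:250,300:400])]))
```

```text
9.4 [ 0.58208588 -0.23666349  0.2422964 ] [-3.14134639 -0.21556485 -0.50019151] 0.023723103090049092 [ 2.10900583  6.45848577 -0.74453931]
gx -0.05681387346819249 gy -0.00011382825149319782 z 0.025496395836094254
planned [-56.50844201  26.56104767]
```

View pics/s5.png

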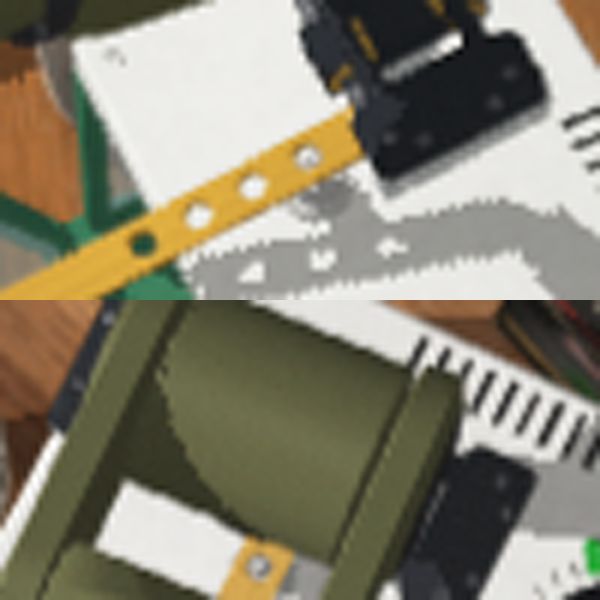

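Request:
jog_arm([
  [0.0002,-0.0006,0.005,0,-0.025,0,-1],
  [0.0002,0,0.005,0,-0.025,0,-1],
  [0,0,0,0,0,0,-1],
])

```text
time_s: 9.8
ee_pos: [0.5851, -0.2382, 0.2321]
eef_rot: [3.141, -0.165, -0.501]
force: [5.1, -2.3, -1.9]
grip_width: 0.0236
grip_force: 15.0
```

Request:
jog_arm([
  [0.0003,0,0.006,0,-0.03,0,-1],
  [0.0003,0,0.004,0,-0.02,0,-1],
  [0,0,0,0,0,0,-1],
])

```text
time_s: 10.1
ee_pos: [0.5864, -0.2388, 0.2224]
eef_rot: [3.141, -0.114, -0.5]
force: [-2.1, 0.9, -0.2]
grip_width: 0.0239
grip_force: 15.0
```

Request:
jog_arm([
  [0,0,0.0015,0,-0.007,0,-1],
  [0,0,0,0,0,0,-1],
  [0,0,0,0,0,0,-1],
])

```text
time_s: 10.4
ee_pos: [0.5865, -0.2388, 0.2222]
eef_rot: [3.141, -0.11, -0.5]
force: [-2.3, -1.5, 1.8]
grip_width: 0.0237
grip_force: 15.0
```

Request:
jog_arm([
  [0,0,0.0015,0,0,0,-1],
  [0,0,0,0,0,0,-1],
  [0,0,0,0,0,0,-1],
])

```text
time_s: 10.7
ee_pos: [0.5867, -0.2389, 0.2218]
eef_rot: [3.141, -0.111, -0.5]
force: [-6.9, 0.3, 11.0]
grip_width: 0.024
grip_force: 15.0
```

Request:
jog_arm([
  [0,0,-0.001,0,0,0,-1],
  [0,0,0,0,0,0,0],
  [0,0,0,0,0,0,0.2],
  [0,0,0,0,0,0,0.2],
  [0,0,0,0,0,0,0.2],
])

```text
time_s: 11.2
ee_pos: [0.5867, -0.2386, 0.2212]
eef_rot: [-3.142, -0.11, -0.5]
force: [-0.0, 0.3, -0.1]
grip_width: 0.0521
grip_force: 0.0
```

Request:
jog_arm([
  [0,0,-0.01,0,0,0,0.2],
  [0,0,-0.03,0,0,0,0.2],
  [0,0,-0.04,0,0,0,0.2],
  [0.05,0,0,0,0,0,0.2],
  [0.05,0,0,0,0,0,0.2],
])

```text
time_s: 11.7
ee_pos: [0.6604, -0.2788, 0.3157]
eef_rot: [-3.141, -0.115, -0.5]
force: [0.2, -0.4, -0.5]
grip_width: 0.0565
grip_force: 0.0
```

Run:
```python
from h import *
o=ctrl.get_obs();print(o["time_s"],o["ee_pos"],o["eef_rot"],o["grip_width"],o["force"])
s=ctrl.camera("scene")[:,:,::-1]; t=ctrl.camera("top")[:,:,::-1]
f=lambda a:cv2.resize(a,None,fx=4,fy=4,interpolation=2)
cv2.imwrite("pics/s6.png",np.hstack([f(s[180:320,270:370]),f(t[180:320,315:415])]))
```

```text
11.7 [ 0.66036256 -0.27877195  0.31570473] [-3.14130415 -0.11515804 -0.49999866] 0.05648718558652354 [ 0.19796536 -0.40982595 -0.538777  ]
```

View pics/s6.png

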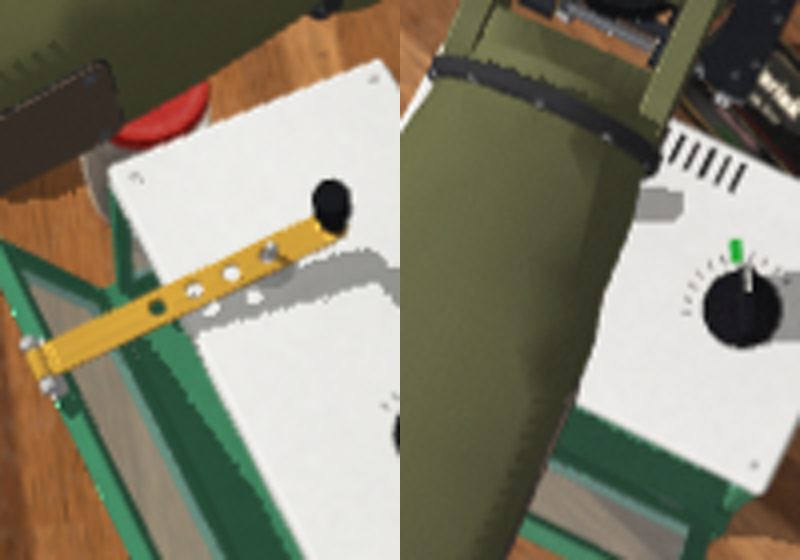

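Run:
```python
from h import *
m=ctrl.camera_model("top"); t=ctrl.camera("top")[:,:,::-1]; hsv=cv2.cvtColor(t,cv2.COLOR_BGR2HSV)
v=hsv[:,:,2].astype(int); print(v[243:262,394:408])
c=lambda u,w,z: plane(m,((u-400)/4+315-.4,w/4+180-.4),z)
mk=c(736,250,.19); ax=c(742,308,.1985); tip=c(745.5,265,.2265); b=c(748,292,.2265)
for n,p in (("mark",mk-ax),("tip",tip-ax),("line",tip-b)): print(n,np.arctan2(p[1],p[0]),np.hypot(p[0],p[1]))
```

```text
[[229 213 228 212 171 173 191 228 215 199 228 228 229 230]
 [224 156 218 206 171 172 184 225 182 213 229 226 211 229]
 [227 184 192 211 189 181 180 196 169 221 228 209 180 229]
 [231 229 208 229 218 173 142 134 160 168 227 207 214 230]
 [231 228 203 196 181  91  57 131 135  84 206 231 231 230]
 [205 188  95  56  27  30  56 139 163  33 103 198 205 204]
 [ 92  55  28  29  28  30  52 126 164  23  23  49  97 134]
 [ 28  28  28  27  28  29  41 101 164  23  16  20  32  79]
 [ 30  27  28  26  26  30  44 110 184  25  19  20  22  30]
 [ 28  29  27  27  27  30  42  97 170  25  18  18  19  18]
 [ 28  28  28  29  29  30  35  30  28  24  19  18  22  20]
 [ 29  26  28  31  28  30  34  30  28  24  18  18  18  18]
 [ 28  28  28  29  28  29  35  29  28  22  19  22  19  20]
 [ 30  30  30  25  29  29  34  30  28  23  19  19  18  22]
 [ 27  29  27  29  26  27  34  30  27  23  18  19  20  20]
 [ 29  26  28  28  25  30  34  30  28  24  18  19  20  18]
 [ 30  29  29  29  26  28  32  32  28  26  20  17  19  18]
 [ 30  28  30  31  25  29  32  31  27  26  20  20  17  19]
 [ 28  31  30  30  29  27  31  30  27  25  21  20  18  19]]
mark 0.012814797826698275 0.04018319109150948
tip 0.017859968624257348 0.022270097310027402
line 0.0346781744270546 0.017472448744588503
```

Dial error is about 0.02 rad, and the arm is clear.

```bash
python3 -c "
from station import ctrl
print(ctrl.hand_in())"
```

```text
the job is handed in; nothing more can be done
None
```

The job is handed in at about 12 s of the 51 s, but the hand-in returned no verdict: the stay's last hole sits down on the pin holding the sash, the dial points about 0.02 rad from the green mark, the arm is clear, and nothing standing round the greenhouse was touched.

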